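# Stagger-stack the drying trays for airing

## Task

Stack the two loose drying trays on the one that stands on the chopping board, so that all three can air: turn each tray end for end against the one below it, so that it sits staggered, leaving the scooped end below it uncovered, with its pins dropped into the rim notches and its walls resting level on the rim below. Leave the bottom tray on its board and do not disturb the other things on the worktop.

Things in the scene. Friction and masses are not known exactly. Their poses are not given: they have to be found in the camera images.
- tray_base_mid (a point): Bottom tray, loose on the board. All three are alike: slim slatted wooden tray, 132 mm long, 58 wide, 48 high (all lengths in mm), walls 5, open above, 0.11-0.23 kg. This point: its middle, 24 above its underside. x runs lengthwise to the scooped end (that end wall dips to 21 in the middle; the other is full height), y across, z up. Each long wall's rim has notches 14 wide, 10 deep at x -48 and +24.
- tray_one_mid (a point): Loose tray like the bottom one, on the worktop; second or third in the stack; grip across its width at the middle. Point and axes alike. It stands on two cross pins 8 mm thick at x -48 and +24; walls and floor begin 8 up. Seated, the pins lie in the notches below, walls rest on that rim, 40 above the lower tray. Two runners beneath fit between the lower long walls with 3 play each side.
- tray_two_mid (a point): Loose tray like the other two, on the worktop; second or third in the stack; point and axes alike. Turned end for end, a tray seats with its middle 24 mm (3 play each way) from the lower one's middle, towards the lower tray's full-height end (its -x), so the lower scooped end stays open. Turned the same way, it would seat flush and shut the tray below.
- board: Wooden chopping board lying flat, 170 x 240 x 22 mm (x, y, z), loose, near the worktop's front edge; origin at the centre of its underside. A fixed wall cupboard overhangs the worktop: its front is 0.16 m behind the worktop's front edge (at about x = 0.62 m), its underside 0.46 m up; keep wrist and arm clear of it.
- jam_jar: Bystander: jam jar with a white lid, 65 mm across, 94 mm tall; origin at the centre of its underside.
- spice_tin_red: Bystander: small round spice tin, 57 mm across, 68 mm tall, the nearer of the two at the left; origin at the centre of its underside.
- spice_tin_green: Bystander: small round spice tin, 57 mm across, 68 mm tall, the farther of the two at the left; origin at the centre of its underside.
- tumbler: Bystander: clear glass tumbler, 77 mm across, 89 mm tall; origin at the centre of its underside.
- matchbox: Bystander: box of matches lying flat, 36 x 54 x 16 mm; origin at the centre of its underside.
- cream_jug: Bystander: small jug, 67 x 103 x 85 mm; origin at the centre of its underside.

How it is judged:
At the end, for the whole second after the job is handed in: Both loose trays stacked on the bottom tray, either order: each 17-31 mm towards the full-height end of the tray below, within 6 mm sideways, 37-43 mm above it, level within 3.5 degrees. Bottom tray level on the board, within 70 mm of its centre. All still and released (((x of tray_one_mid in the frame of tray_base_mid between -0.031 and -0.017 m and y of tray_one_mid in the frame of tray_base_mid between -0.006 and 0.006 m and z of tray_one_mid in the frame of tray_base_mid between 0.037 and 0.043 m and angle between each of tray_one_mid, tray_two_mid's own z axis and vertical below 0.06 rad and x of tray_two_mid in the frame of tray_one_mid between -0.031 and -0.017 m and y of tray_two_mid in the frame of tray_one_mid between -0.006 and 0.006 m and z of tray_two_mid in the frame of tray_one_mid between 0.037 and 0.043 m) or (x of tray_two_mid in the frame of tray_base_mid between -0.031 and -0.017 m and y of tray_two_mid in the frame of tray_base_mid between -0.006 and 0.006 m and z of tray_two_mid in the frame of tray_base_mid between 0.037 and 0.043 m and angle between each of tray_two_mid, tray_one_mid's own z axis and vertical below 0.06 rad and x of tray_one_mid in the frame of tray_two_mid between -0.031 and -0.017 m and y of tray_one_mid in the frame of tray_two_mid between -0.006 and 0.006 m and z of tray_one_mid in the frame of tray_two_mid between 0.037 and 0.043 m)) and angle between tray_base_mid's own z axis and vertical below 0.06 rad and horizontal distance between tray_base_mid and board below 0.07 m and z of tray_base_mid in the frame of board between 0.043 and 0.049 m); the robot touches nothing.
It fails at once if another thing on the worktop is shifted by more than 30 mm or tipped over (distance of any of jam_jar, spice_tin_red, spice_tin_green, tumbler, matchbox, cream_jug from where it was at the start of the episode above 0.03 m or angle between any of jam_jar, spice_tin_red, spice_tin_green, tumbler, matchbox, cream_jug's own z axis and vertical above 0.5 rad).
It also fails if it takes over 67 s, if anything falls off the work surface, if the arm or the gripper's body presses on something with over 40 N, if the wrist force passes 120 N, or if a joint passes its speed limit or range.

## Robot

A 7-joint arm with a two-finger parallel gripper is mounted at the origin on a cart in front of the work surface, level with it; the furniture and walls round the work are solid. World frame = base frame: x ahead of the robot, y to its left, z up, the work surface at z = 0. Lengths are in m, angles in rad, forces in N, time in s.
With the tool pointing down it reaches from about 0.425 to 1.025 m from the base axis. Payload 9.4 kg.
Tool frame: the origin (TCP) lies at the very end of the fingers, on their centre line; the grasp point (between the pads) lies 19 mm behind it (ctrl.hold_point_z is the distance from the TCP to the grasp point, in m); z points along the fingers, y is the line along which they close (so a half turn about z gives the same grasp; the last joint's range is limited). The gripper opens to 85 mm and grips with 20 to 120 N. Pads are 22 mm wide; open, the fingers measure 114 mm over their backs; the gripper's body (76 mm by 85 mm) begins 54 mm behind the grasp point. The pads swing forward as they close: fully open they stand 13 mm farther back than shut.
Start: joints at [1.092, 0.599, -0.003, 1.599, 0.002, 0.943, -0.08], TCP at [0.284, -0.667, 0.231] pointing down, gripper open.
Joint ranges: [-2.57, 2.57], [-0.35, 1.97], [-1.29, 1.29], [0.11, 2.56], [-1.05, 4.19], [0.11, 1.86], [-2.63, 2.63]. Speed limits (rad/s): [2.22, 2.22, 3.01, 3.01, 3.14, 3.14, 3.14].

## Interface

Orientations are given as a rotation vector (axis times angle).
In Python, from plant import monitor, snapshot, camera_model, ctrl, look_for, cut_out, spot_point gives the robot as it stands. The module is installed in compiled form; this text tells all that it offers.
- The arm moves only by the tool carry_out, never from a script. Its argument "commands" is a list of rows, each an object with "travel": the shift along the tool's x, y, z scaled (see below), a list of three; "twist": the turn, a rotation vector about the tool's x, y, z scaled (see below), a list of three; "fingers": the finger opening in mm, from 0 to 85.4. In form: [{"travel": [dx, dy, dz], "twist": [ax, ay, az], "fingers": fingers}, ...]. A call has 1 to 10 rows; each row is the pose to reach, as a shift and turn from the pose commanded when the call began, along the tool's axes at that moment, turning the shorter way round; what a row does not reach only later rows make up. The controller multiplies each number of a shift by 0.25 m and each number of a turn by pi rad. A row lasts 1/12 s, in which the tool goes at most 41.7 mm and 7.16 degrees, less where a joint would pass 70% of its speed; a pose out of reach is approached as far as the arm can. A call with a number of a shift or a turn outside -1 to 1 is refused whole. A call with a gripper value outside its range is refused whole. The fingers move at their own pace and stop on an object; the grip force is fixed at half the most. Time passes only in rows, so rows that repeat a pose let the fingers close. It gives the time, the measured TCP pose, the force, the opening and the grip force at its end, in the units of the state.
- monitor.sense(): the state, without advancing time (a new reading comes with each control period).
- snapshot(name): name is "scene" or "top" or "wrist"; returns the picture (480x640x3 uint8, red, green, blue); there is no depth.
- camera_model(name): a dict with "K" (3x3 intrinsics, pixels), "pose" (4x4, takes a point from camera to world coordinates); the wrist camera has in their place "mount" (4x4, takes a point from camera to tool coordinates, whose origin is the TCP and whose axes are the flange's). Camera axes: x right, y down, z forward; pixel columns grow to the right and rows downward; lengths in m; the calibration is good to about 2 mm. A picture is of the moment at which its call begins: read the wrist's pose just before it. camera_model takes no time and is no camera call.
- ctrl.finish_job(): hands the job in; it is judged then, once.
Trained networks look in the newest picture that a camera, given by its name, has taken for a name from the list of things; names that differ only in an ending like _2 or _b are one class to them, and where a whole thing is asked for, a point or a joint stands for the part that bears it (a point fixed in the world has none). Each returns a list of dicts, best first, with "p" (0 to 1); they miss things now and then, are a little off and sometimes report something else, mostly with a low value. They report only what shows in the picture. A call takes as long as a camera call.
- look_for(camera, target): "xyz" ([x, y, z] in m, in world coordinates, good to about 4 mm: the middle of the surface that is visible of it).
- cut_out(camera, target): "mask" (480x640 bool, what is visible of it).
- spot_point(camera, target): "xyz" ([x, y, z] in m, in world coordinates, good to about 4 mm: a listed point, or the origin of a listed thing).
The state is a dict: "time_s": time; "q": joint angles; "qvel": joint speeds; "joint_efforts": joint torques, N m; "tool_pos": TCP position; "orientation": TCP orientation; "force": force on the tool from outside, world axes, zero at the start; "moment": the same for the moment, N m; "grip_width": finger opening in m; "grasp_force": force on a finger pad.
Only numpy, scipy, OpenCV 4.12 (cv2) and the standard library are available. Lean on these libraries where they do the work, as an engineer would, in place of code of your own. Each camera call takes 0.05 s, during which the arm holds its last target. There are 200 camera calls.

## Working session

There is one attempt and no reset: what is moved stays moved. The work goes in short steps, Python scripts to look and compute and a tool call to move; the robot and the scene stay as the last step left them, time stands still between calls to the robot, and variables do not carry over. Pictures are saved under pics/ and viewed, at most 10 in all, crops included, and the job is handed in when it is done.

Besides the shell and the picture viewer there is one more tool, called after "Request:" as name([rows], argument=value, ...), one row to a line, values as JSON. carry_out: Moves the arm, as the interface text tells. Shifts and turns lie within -1 to 1; 1 stands for 0.25 m of shift or pi rad of turn. Its arguments: {"type":"object","properties":{"commands":{"type":"array"}},"required":["commands"]}

```bash
mkdir -p pics; ls
python3 - <<'E'
from plant import *
import cv2,numpy as np
print(monitor.sense())
for c in ["scene","top"]:
    im=snapshot(c); cv2.imwrite(f"pics/{c}0.png",im[:,:,::-1])
    m=camera_model(c); print(c,np.round(m["K"],1).tolist(),np.round(m["pose"],3).tolist())
    for t in ["tray_base_mid","tray_one_mid","tray_two_mid","board","jam_jar","spice_tin_red","spice_tin_green","tumbler","matchbox","cream_jug"]:
        print(c,t,[(np.round(r["xyz"],3).tolist(),round(r["p"],2)) for r in spot_point(c,t)][:4])
print(camera_model("wrist"),ctrl.hold_point_z)
E
```

```text
pics
{'time_s': 0.0, 'q': array([ 1.09230125,  0.60015068, -0.00256442,  1.60011745,  0.00177464,
        0.94293177, -0.07981467]), 'qvel': array([ 2.21559495e-05,  1.11356523e-03, -2.09095125e-03,  2.60067185e-04,
       -2.44841693e-04, -3.91537136e-04,  1.68274364e-05]), 'joint_efforts': array([-5.40345718e-04, -7.76454234e+01,  1.56399038e+00, -2.58006763e+01,
        1.22343533e-02,  9.12587129e-03,  4.07662571e-05]), 'tool_pos': array([ 0.28334239, -0.66682061,  0.23040264]), 'orientation': array([-3.07687909e+00, -6.26664231e-01,  6.77340849e-04]), 'force': array([ 0.53597013,  0.46525093, -0.54243326]), 'moment': array([ 0.0417348 ,  0.01055244, -0.05397891]), 'grasp_force': 0.0, 'grip_width': 0.08558753674025342}
scene [[562.3, 0.0, 322.1], [0.0, 562.3, 239.9], [0.0, 0.0, 1.0]] [[-0.609, -0.4, 0.684, -0.144], [-0.793, 0.311, -0.524, 0.603], [-0.003, -0.862, -0.507, 0.656], [0.0, 0.0, 0.0, 1.0]]
scene tray_base_mid [([0.523, -0.042, 0.047], 0.6)]
scene tray_one_mid [([0.536, -0.303, 0.023], 0.59)]
scene tray_two_mid [([0.53, 0.294, 0.025], 0.89)]
scene board [([0.556, -0.014
[... 1004 characters left out ...]
0.552, -0.015, 0.002], 0.63)]
top matchbox [([0.638, -0.225, 0.004], 0.81), ([0.531, 0.298, 0.023], 0.47), ([0.55, -0.011, 0.0], 0.31)]
top cream_jug [([0.69, -0.334, 0.002], 0.62)]
{'K': array([[418.76217605,   0.        , 320.43236319],
       [  0.        , 418.76217605, 244.0141605 ],
       [  0.        ,   0.        ,   1.        ]]), 'mount': array([[ 4.53236572e-04, -9.60750119e-01, -2.77414858e-01,
         7.23746688e-02],
       [ 9.99999395e-01,  7.13618858e-04, -8.37637561e-04,
        -8.16711881e-04],
       [ 1.00272886e-03, -2.77414311e-01,  9.60749861e-01,
        -1.42996606e-01],
       [ 0.00000000e+00,  0.00000000e+00,  0.00000000e+00,
         1.00000000e+00]])} 0.0187
```

View pictures.

View pics/top0.png

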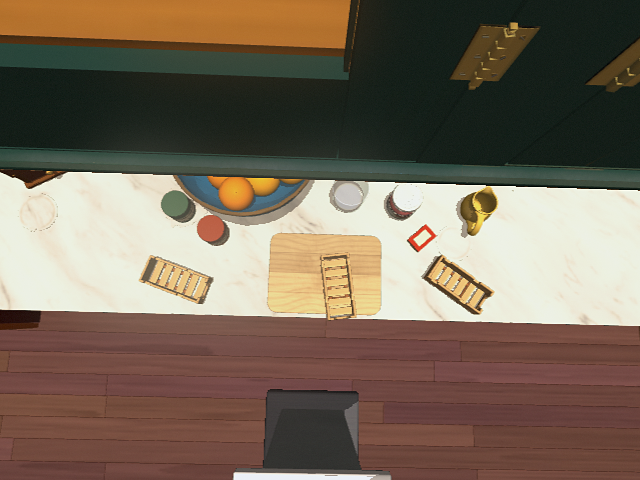

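View pics/scene0.png

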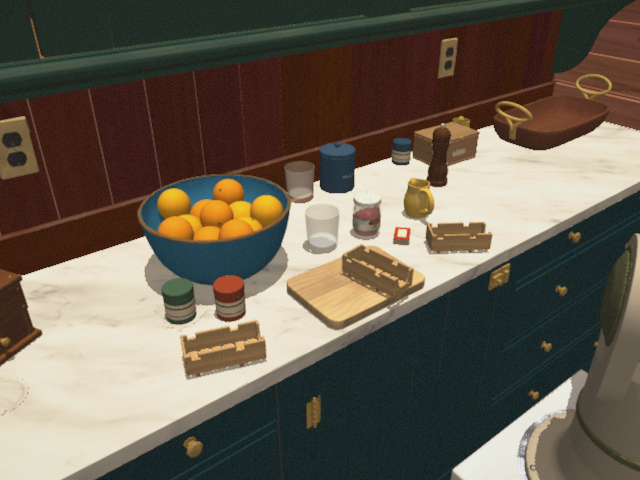

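Run:
```python
import cv2,numpy as np
t=cv2.imread("pics/top0.png");s=cv2.imread("pics/scene0.png")
f=lambda im,x,y:cv2.resize(im[y-45:y+45,x-55:x+55],(264,216),interpolation=cv2.INTER_CUBIC)
cv2.imwrite("pics/crops.png",np.vstack([np.hstack([f(t,176,279),f(t,337,286),f(t,458,284)]),np.hstack([f(s,222,348),f(s,375,272),f(s,458,237)])]))
```

```text
(no output)
```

View pics/crops.png

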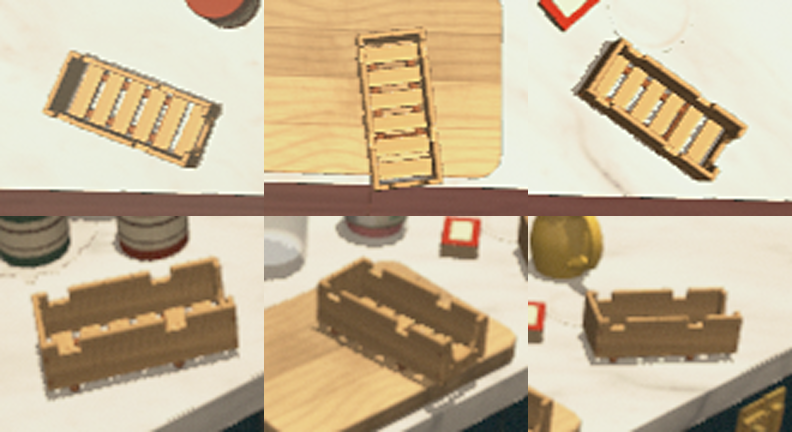

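```bash
cat > h.py <<'E'
from plant import *
import cv2,numpy as np
from scipy.spatial.transform import Rotation as Ro
def T():
    s=monitor.sense(); M=np.eye(4); M[:3,:3]=Ro.from_rotvec(s["orientation"]).as_matrix(); M[:3,3]=s["tool_pos"]; return M
def pose(c):
    m=camera_model(c); return m["K"],(T()@m["mount"] if c=="wrist" else m["pose"])
def shoot(c,name=None):
    K,P=pose(c); im=snapshot(c)
    if name: cv2.imwrite(f"pics/{name}.png",im[:,:,::-1])
    return im,K,P
def back(uv,K,P,z):
    d=(P[:3,:3]@np.linalg.inv(K)@np.c_[uv,np.ones(len(uv))].T).T
    return P[:3,3]+d*((z-P[2,3])/d[:,2])[:,None]
def proj(X,K,P):
    X=np.atleast_2d(X); p=(K@P[:3,:3].T@(X-P[:3,3]).T).T; return p[:,:2]/p[:,2:]
def rect(c,target,z,K,P,near=None):
    "footprint of the mask on plane z: centre, sizes mm, yaw deg (mod 180) of long side"
    for r in cut_out(c,target)[:3]:
        m=r["mask"].astype(np.uint8); n,l,st,_=cv2.connectedComponentsWithStats(m)
        m=(l==1+np.argmax(st[1:,4]))
        v,u=np.nonzero(m); X=back(np.c_[u,v],K,P,z)[:,:2]
        (cx,cy),(w,h),a=cv2.minAreaRect((X*1000).astype(np.float32))
        if w<h: w,h,a=h,w,a+90
        print(target,"p%.2f"%r["p"],"c %.1f %.1f size %.1f %.1f yaw %.1f"%(cx,cy,w,h,(a+90)%180-90))
def go(x,y,z,yaw):
    "prints the row to reach TCP x,y,z pointing down with tool x at yaw deg"
    M=T(); t=np.radians(yaw); c,s=np.cos(t),np.sin(t)
    R=np.array([[c,s,0],[s,-c,0],[0,0,-1.]])
    d=M[:3,:3].T@(np.array([x,y,z])-M[:3,3])/.25; w=Ro.from_matrix(M[:3,:3].T@R).as_rotvec()/np.pi
    print("travel",np.round(d,3).tolist(),"twist",np.round(w,4).tolist())
def st():
    s=monitor.sense(); M=T()
    print("t %.2f"%s["time_s"],"pos",np.round(s["tool_pos"]*1000,1),"yaw %.2f"%np.degrees(np.arctan2(M[1,0],M[0,0])),"zax",np.round(M[:3,2],3),"q",np.round(s["q"],2),"F",np.round(s["force"],1),"w %.1f"%(s["grip_width"]*1000))
E
python3 - <<'E'
from h import *
st(); im,K,P=shoot("top")
rect("top","tray_base_mid",.07,K,P)
rect("top","tray_one_mid",.048,K,P); rect("top","tray_two_mid",.048,K,P)
go(.535,-.302,.2,53)
E
```

```text
t 1.10 pos [ 283.5 -667.2  231.3] yaw 23.02 zax [-0.  0. -1.] q [ 1.09  0.6  -0.    1.6   0.    0.94 -0.08] F [-0.2 -0.8  0.6] w 85.3
tray_base_mid p0.76 c 523.0 -40.0 size 133.5 60.7 yaw 7.6
tray_one_mid p0.64 c 549.2 -13.6 size 235.5 167.2 yaw 89.9
tray_one_mid p0.61 c 532.9 -293.9 size 137.5 65.5 yaw 55.3
tray_two_mid p0.83 c 528.1 291.2 size 141.7 60.9 yaw 72.0
travel [1.497, -0.951, 0.125] twist [0.0, 0.0, -0.1665]
```

Request:
carry_out([
  {"travel": [0.75,-0.476,0.06],"twist": [0,0,-0.16],"fingers": 85},
  {"travel": [0.75,-0.476,0.06],"twist": [0,0,-0.16],"fingers": 85},
  {"travel": [0.75,-0.476,0.06],"twist": [0,0,-0.16],"fingers": 85},
  {"travel": [0.75,-0.476,0.06],"twist": [0,0,-0.16],"fingers": 85},
  {"travel": [0.75,-0.476,0.06],"twist": [0,0,-0.16],"fingers": 85},
  {"travel": [0.75,-0.476,0.06],"twist": [0,0,-0.16],"fingers": 85},
])

```text
time_s: 1.8
tool_pos: [0.4139, -0.4784, 0.2162]
orientation: [-2.819, -1.382, -0.005]
force: [0.6, 0.2, 0.0]
grip_width: 0.085
grasp_force: 0.0
```

```bash
python3 -c "
from h import *
st(); go(.535,-.302,.2,55)"
```

```text
t 1.80 pos [ 413.9 -478.4  216.2] yaw 52.23 zax [ 0.002  0.003 -1.   ] q [ 0.88  0.51 -0.16  1.83  0.1   0.81  0.01] F [0.6 0.2 0. ] w 85.0
travel [0.854, -0.049, 0.068] twist [-0.0, -0.0011, -0.0154]
```

Request:
carry_out([
  {"travel": [0.854,-0.049,0.068],"twist": [0,0,-0.0154],"fingers": 85},
  {"travel": [0.854,-0.049,0.068],"twist": [0,0,-0.0154],"fingers": 85},
  {"travel": [0.854,-0.049,0.068],"twist": [0,0,-0.0154],"fingers": 85},
  {"travel": [0.854,-0.049,0.068],"twist": [0,0,-0.0154],"fingers": 85},
  {"travel": [0.854,-0.049,0.068],"twist": [0,0,-0.0154],"fingers": 85},
  {"travel": [0.854,-0.049,0.068],"twist": [0,0,-0.0154],"fingers": 85},
  {"travel": [0.854,-0.049,0.068],"twist": [0,0,-0.0154],"fingers": 85},
  {"travel": [0.854,-0.049,0.068],"twist": [0,0,-0.0154],"fingers": 85},
])

```text
time_s: 2.47
tool_pos: [0.532, -0.3089, 0.1992]
orientation: [2.791, 1.442, -0.001]
force: [-0.7, -0.4, -0.0]
grip_width: 0.0854
grasp_force: 0.0
```

```bash
python3 -c "
from h import *
st(); im,K,P=shoot('wrist','w1'); rect('wrist','tray_one_mid',.048,K,P)
print([(np.round(r['xyz'],4),r['p']) for r in spot_point('wrist','tray_one_mid')])"
```

```text
t 2.47 pos [ 532.  -308.9  199.2] yaw 54.65 zax [-0. -0. -1.] q [ 0.55  0.51 -0.16  1.88  0.12  0.76 -0.3 ] F [-0.7 -0.4 -0. ] w 85.4
tray_one_mid p0.70 c 537.4 -295.9 size 132.1 58.6 yaw 55.4
[(array([ 0.5332, -0.2949,  0.0216]), 0.8), (array([ 0.636 , -0.2223, -0.0053]), 0.39)]
```

View pics/w1.png

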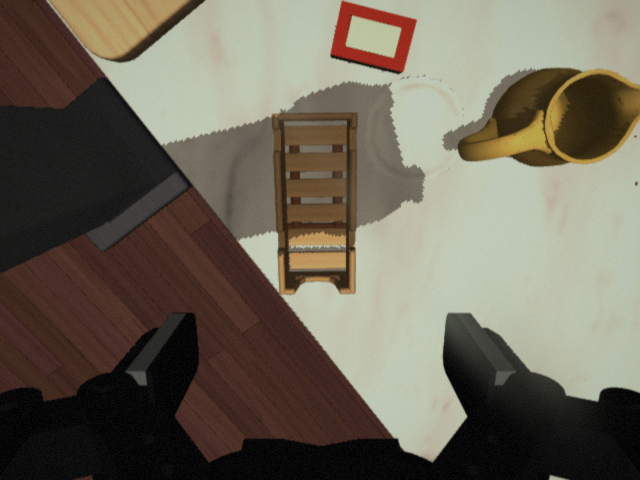

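```bash
python3 -c "
from h import *
st(); im,K,P=shoot('wrist'); rect('wrist','tray_one_mid',.048,K,P)
go(.537,-.296,.1,55.4);go(.537,-.296,.013,55.4)"
```

```text
t 2.62 pos [ 530.9 -310.8  199.4] yaw 54.44 zax [-0.    -0.001 -1.   ] q [ 0.55  0.51 -0.16  1.88  0.12  0.76 -0.3 ] F [-0.  -0.3  0.1] w 85.1
tray_one_mid p0.90 c 537.0 -295.8 size 131.1 58.2 yaw 55.3
travel [0.061, -0.014, 0.397] twist [0.0, 0.0002, -0.0053]
travel [0.062, -0.014, 0.745] twist [0.0, 0.0002, -0.0053]
```

Request:
carry_out([
  {"travel": [0.061,-0.014,0.4],"twist": [0,0,-0.005],"fingers": 85},
  {"travel": [0.061,-0.014,0.4],"twist": [0,0,-0.005],"fingers": 85},
  {"travel": [0.061,-0.014,0.4],"twist": [0,0,-0.005],"fingers": 85},
  {"travel": [0.061,-0.014,0.4],"twist": [0,0,-0.005],"fingers": 85},
  {"travel": [0.061,-0.014,0.4],"twist": [0,0,-0.005],"fingers": 85},
  {"travel": [0.061,-0.014,0.4],"twist": [0,0,-0.005],"fingers": 85},
])

```text
time_s: 3.22
tool_pos: [0.5383, -0.2957, 0.1006]
orientation: [2.78, 1.46, 0.001]
force: [0.2, -0.2, 0.3]
grip_width: 0.085
grasp_force: 0.0
```

```bash
python3 -c "
from h import *
st(); im,K,P=shoot('wrist'); rect('wrist','tray_one_mid',.048,K,P)
go(.537,-.296,.013,55.4)"
```

```text
t 3.22 pos [ 538.3 -295.7  100.6] yaw 55.43 zax [ 0.001 -0.001 -1.   ] q [ 0.5   0.63 -0.14  1.96  0.16  0.56 -0.35] F [ 0.2 -0.2  0.3] w 85.0
tray_one_mid p0.87 c 537.6 -295.1 size 132.1 58.3 yaw 55.4
travel [-0.005, -0.006, 0.352] twist [0.0009, -0.0001, 0.0002]
```

Request:
carry_out([
  {"travel": [0,-0.004,0.35],"twist": [0,0,0],"fingers": 85},
  {"travel": [0,-0.004,0.35],"twist": [0,0,0],"fingers": 85},
  {"travel": [0,-0.004,0.35],"twist": [0,0,0],"fingers": 85},
  {"travel": [0,-0.004,0.35],"twist": [0,0,0],"fingers": 85},
  {"travel": [0,-0.004,0.35],"twist": [0,0,0],"fingers": 50},
  {"travel": [0,-0.004,0.35],"twist": [0,0,0],"fingers": 50},
  {"travel": [0,-0.004,0.35],"twist": [0,0,0],"fingers": 50},
  {"travel": [0,-0.004,0.35],"twist": [0,0,0],"fingers": 50},
  {"travel": [0,-0.004,0.35],"twist": [0,0,0],"fingers": 50},
])

```text
time_s: 4.07
tool_pos: [0.5387, -0.295, 0.0147]
orientation: [2.777, 1.46, 0.004]
force: [0.3, -0.3, 6.7]
grip_width: 0.057
grasp_force: 63.6
```

```bash
python3 -c "
from h import *
st(); print(monitor.sense()['grasp_force'])
go(.537,-.296,.16,55.4)"
```

```text
t 4.07 pos [ 538.7 -295.    14.7] yaw 55.48 zax [ 0.004 -0.002 -1.   ] q [ 0.48  0.76 -0.1   2.    0.19  0.39 -0.38] F [ 0.3 -0.3  6.7] w 57.0
63.584917187690735
travel [-0.007, -0.001, -0.581] twist [0.0015, -0.0002, 0.0004]
```

Request:
carry_out([
  {"travel": [0,0,-0.5],"twist": [0,0,0],"fingers": 50},
  {"travel": [0,0,-0.5],"twist": [0,0,0],"fingers": 50},
  {"travel": [0,0,-0.5],"twist": [0,0,0],"fingers": 50},
  {"travel": [0,0,-0.8],"twist": [0,0,0],"fingers": 50},
  {"travel": [0,0,-0.8],"twist": [0,0,0],"fingers": 50},
])

```text
time_s: 4.48
tool_pos: [0.5373, -0.2942, 0.217]
orientation: [2.777, 1.461, 0.004]
force: [1.2, -0.7, -2.1]
grip_width: 0.0569
grasp_force: 65.8
```

```bash
python3 -c "
from h import *
st(); print(monitor.sense()['grasp_force'])
go(.51,-.15,.24,97.6)"
```

```text
t 4.48 pos [ 537.3 -294.2  217. ] yaw 55.49 zax [ 0.004 -0.002 -1.   ] q [ 0.53  0.48 -0.18  1.88  0.12  0.79 -0.31] F [ 1.2 -0.7 -2.1] w 56.9
65.76554283499718
travel [0.413, -0.417, -0.093] twist [0.0014, 0.0003, -0.234]
```

Request:
carry_out([
  {"travel": [0.413,-0.417,-0.093],"twist": [0.001,0,-0.234],"fingers": 50},
  {"travel": [0.413,-0.417,-0.093],"twist": [0.001,0,-0.234],"fingers": 50},
  {"travel": [0.413,-0.417,-0.093],"twist": [0.001,0,-0.234],"fingers": 50},
  {"travel": [0.413,-0.417,-0.093],"twist": [0.001,0,-0.234],"fingers": 50},
  {"travel": [0.413,-0.417,-0.093],"twist": [0.001,0,-0.234],"fingers": 50},
  {"travel": [0.413,-0.417,-0.093],"twist": [0.001,0,-0.234],"fingers": 50},
  {"travel": [0.413,-0.417,-0.093],"twist": [0.001,0,-0.234],"fingers": 50},
  {"travel": [0.413,-0.417,-0.093],"twist": [0.001,0,-0.234],"fingers": 50},
  {"travel": [0.413,-0.417,-0.093],"twist": [0.001,0,-0.234],"fingers": 50},
])

```text
time_s: 5.23
tool_pos: [0.5095, -0.1504, 0.2357]
orientation: [-2.073, -2.358, 0.002]
force: [-0.2, 0.1, -1.7]
grip_width: 0.0575
grasp_force: 65.9
```

```bash
python3 -c "
from h import *
st(); im,K,P=shoot('wrist','w2'); rect('wrist','tray_base_mid',.07,K,P); rect('wrist','tray_one_mid',.07,K,P);st()"
```

```text
t 5.23 pos [ 509.5 -150.4  235.7] yaw 97.35 zax [-0.002  0.    -1.   ] q [ 0.48  0.39 -0.4   2.02  0.21  0.78  0.08] F [-0.2  0.1 -1.7] w 57.5
tray_base_mid p0.75 c 524.8 -39.6 size 131.1 58.4 yaw 8.0
tray_one_mid p0.60 c 520.9 -227.1 size 262.3 160.9 yaw -82.4
t 5.38 pos [ 509.6 -150.1  235.2] yaw 97.48 zax [-0.003  0.    -1.   ] q [ 0.48  0.39 -0.4   2.02  0.21  0.78  0.08] F [-0.1 -0.4 -2.1] w 57.1
```

View pics/w2.png

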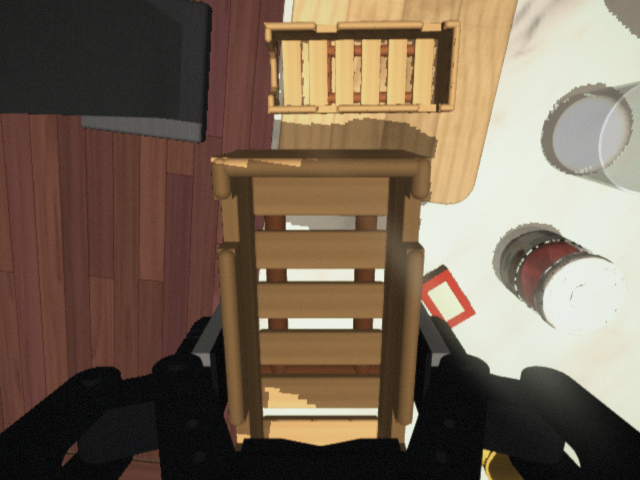

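```bash
python3 -c "
from h import *
go(.5,-.06,.2,155)"
```

```text
travel [0.362, 0.009, 0.141] twist [-0.0007, -0.0007, -0.3196]
```

Request:
carry_out([
  {"travel": [0.36,0.01,0.14],"twist": [0,0,-0.32],"fingers": 50},
  {"travel": [0.36,0.01,0.14],"twist": [0,0,-0.32],"fingers": 50},
  {"travel": [0.36,0.01,0.14],"twist": [0,0,-0.32],"fingers": 50},
  {"travel": [0.36,0.01,0.14],"twist": [0,0,-0.32],"fingers": 50},
  {"travel": [0.36,0.01,0.14],"twist": [0,0,-0.32],"fingers": 50},
  {"travel": [0.36,0.01,0.14],"twist": [0,0,-0.32],"fingers": 50},
  {"travel": [0.36,0.01,0.14],"twist": [0,0,-0.32],"fingers": 50},
  {"travel": [0.36,0.01,0.14],"twist": [0,0,-0.32],"fingers": 50},
  {"travel": [0.36,0.01,0.14],"twist": [0,0,-0.32],"fingers": 50},
])

```text
time_s: 6.13
tool_pos: [0.5001, -0.0605, 0.1999]
orientation: [-0.667, -3.066, -0.0]
force: [-0.1, -0.0, -2.4]
grip_width: 0.0571
grasp_force: 65.9
```

```bash
python3 -c "
from h import *
st();go(.5477,-.0364,.13,188)"
```

```text
t 6.13 pos [500.1 -60.5 199.9] yaw 155.45 zax [-0.003  0.001 -1.   ] q [ 0.5   0.45 -0.68  2.1   0.42  0.73  0.7 ] F [-0.1 -0.  -2.4] w 57.1
travel [-0.134, 0.167, 0.279] twist [0.0001, -0.0012, -0.1809]
```

Request:
carry_out([
  {"travel": [-0.134,0.167,0.279],"twist": [0,-0.001,-0.181],"fingers": 50},
  {"travel": [-0.134,0.167,0.279],"twist": [0,-0.001,-0.181],"fingers": 50},
  {"travel": [-0.134,0.167,0.279],"twist": [0,-0.001,-0.181],"fingers": 50},
  {"travel": [-0.134,0.167,0.279],"twist": [0,-0.001,-0.181],"fingers": 50},
  {"travel": [-0.134,0.167,0.279],"twist": [0,-0.001,-0.181],"fingers": 50},
  {"travel": [-0.134,0.167,0.279],"twist": [0,-0.001,-0.181],"fingers": 50},
  {"travel": [-0.134,0.167,0.279],"twist": [0,-0.001,-0.181],"fingers": 50},
])

```text
time_s: 6.72
tool_pos: [0.5477, -0.0366, 0.13]
orientation: [0.204, -3.134, -0.001]
force: [0.4, 0.4, -2.0]
grip_width: 0.0574
grasp_force: 66.0
```

```bash
python3 -c "
from h import *
st();go(.5477,-.0364,.092,188);go(.5477,-.0364,.077,188)
im,K,P=shoot('wrist','w3')
for n in ['scene','top']: shoot(n,n+'3')
a=[cv2.imread(f'pics/{n}.png') for n in ['w3','scene3','top3']]
b=[cv2.resize(a[0],(400,300)),cv2.resize(a[1][200:350,290:490],(400,300)),cv2.resize(a[2][210:330,260:420],(400,300))]
cv2.imwrite('pics/m3.png',np.vstack([np.hstack(b[:2]),np.hstack([b[2],b[2]*0])]))"
```

```text
t 6.72 pos [547.7 -36.6 130. ] yaw -172.55 zax [-0.001  0.    -1.   ] q [ 0.46  0.63 -0.73  2.06  0.66  0.7   1.  ] F [ 0.4  0.4 -2. ] w 57.4
travel [-0.0, 0.001, 0.152] twist [0.0002, -0.0001, -0.0031]
travel [-0.0, 0.001, 0.212] twist [0.0002, -0.0001, -0.0031]
```

View pics/m3.png

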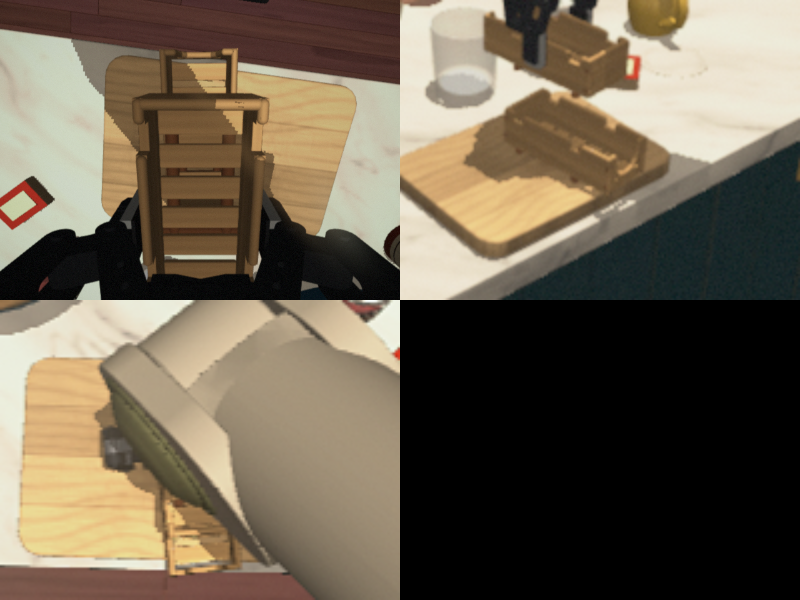

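Request:
carry_out([
  {"travel": [0,0.001,0.14],"twist": [0,0,-0.003],"fingers": 50},
  {"travel": [0,0.001,0.155],"twist": [0,0,-0.003],"fingers": 50},
  {"travel": [0,0.001,0.17],"twist": [0,0,-0.003],"fingers": 50},
  {"travel": [0,0.001,0.185],"twist": [0,0,-0.003],"fingers": 50},
  {"travel": [0,0.001,0.195],"twist": [0,0,-0.003],"fingers": 50},
  {"travel": [0,0.001,0.2],"twist": [0,0,-0.003],"fingers": 50},
])

```text
time_s: 7.37
tool_pos: [0.5478, -0.0361, 0.0808]
orientation: [-0.228, 3.133, -0.0]
force: [-3.3, -1.1, 4.1]
grip_width: 0.0572
grasp_force: 66.6
```

```bash
python3 -c "
from h import *
st();go(.5477,-.0364,.0765,188)"
```

```text
t 7.37 pos [547.8 -36.1  80.8] yaw -171.69 zax [ 0. -0. -1.] q [ 0.41  0.69 -0.66  2.1   0.76  0.6   0.92] F [-3.3 -1.1  4.1] w 57.2
travel [0.001, -0.001, 0.017] twist [-0.0001, 0.0001, 0.0017]
```

Request:
carry_out([
  {"travel": [0.006,0,0.002],"twist": [0,0,0.001],"fingers": 50},
  {"travel": [0.007,0,0.01],"twist": [0,0,0.001],"fingers": 50},
  {"travel": [0.007,0,0.017],"twist": [0,0,0.001],"fingers": 50},
  {"travel": [0.007,0,0.017],"twist": [0,0,0.001],"fingers": 50},
])

```text
time_s: 7.7
tool_pos: [0.5462, -0.0364, 0.0763]
orientation: [-0.223, 3.133, -0.0]
force: [-0.4, -1.2, 1.0]
grip_width: 0.0574
grasp_force: 66.7
```

```bash
python3 -c "
from h import *
st()"
```

```text
t 7.70 pos [546.2 -36.4  76.3] yaw -171.86 zax [ 0.001 -0.    -1.   ] q [ 0.4   0.7  -0.65  2.1   0.77  0.59  0.91] F [-0.4 -1.2  1. ] w 57.4
```

Request:
carry_out([
  {"travel": [0,0,0],"twist": [0,0,0],"fingers": 65},
  {"travel": [0,0,0],"twist": [0,0,0],"fingers": 70},
  {"travel": [0,0,0],"twist": [0,0,0],"fingers": 80},
  {"travel": [0,0,0],"twist": [0,0,0],"fingers": 80},
  {"travel": [0,0,-0.15],"twist": [0,0,0],"fingers": 80},
  {"travel": [0,0,-0.3],"twist": [0,0,0],"fingers": 80},
  {"travel": [0,0,-0.45],"twist": [0,0,0],"fingers": 85},
  {"travel": [0,0,-0.5],"twist": [0,0,0],"fingers": 85},
  {"travel": [0,0,-0.5],"twist": [0,0,0],"fingers": 85},
])

```text
time_s: 8.45
tool_pos: [0.5477, -0.0362, 0.2043]
orientation: [-0.222, 3.128, -0.001]
force: [1.0, -0.4, 0.2]
grip_width: 0.085
grasp_force: 0.0
```

```bash
python3 -c "
from h import *
st(); im,K,P=shoot('wrist','w4'); rect('wrist','tray_one_mid',.11,K,P); rect('wrist','tray_base_mid',.11,K,P)
shoot('scene','scene4')
a=[cv2.imread(f'pics/{n}.png') for n in ['w4','scene4']]
cv2.imwrite('pics/m4.png',np.hstack([cv2.resize(a[0],(400,300)),cv2.resize(a[1][200:350,290:490],(400,300))]))
go(.50,.1,.22,130)"
```

```text
t 8.45 pos [547.7 -36.2 204.3] yaw -171.88 zax [ 0.006 -0.    -1.   ] q [ 0.54  0.54 -0.83  2.    0.54  0.83  1.11] F [ 1.  -0.4  0.2] w 85.0
tray_one_mid p0.56 c 590.9 -170.0 size 45.1 25.4 yaw -48.1
tray_base_mid p0.61 c 473.8 -45.5 size 50.6 23.6 yaw -81.9
travel [0.102, 0.567, -0.081] twist [-0.0002, -0.0006, 0.323]
```

View pics/m4.png

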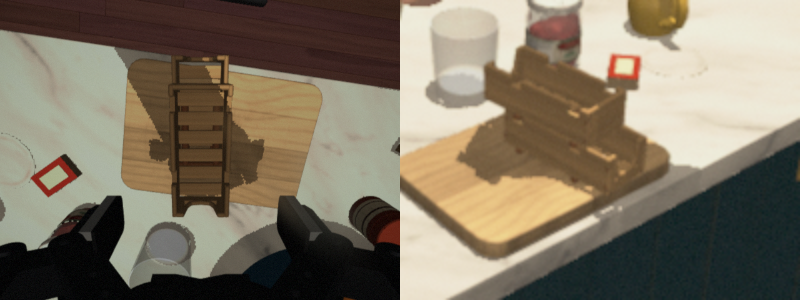

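Request:
carry_out([
  {"travel": [0.1,0.567,-0.08],"twist": [0,0,0.323],"fingers": 85},
  {"travel": [0.1,0.567,-0.08],"twist": [0,0,0.323],"fingers": 85},
  {"travel": [0.1,0.567,-0.08],"twist": [0,0,0.323],"fingers": 85},
  {"travel": [0.1,0.567,-0.08],"twist": [0,0,0.323],"fingers": 85},
  {"travel": [0.1,0.567,-0.08],"twist": [0,0,0.323],"fingers": 85},
  {"travel": [0.1,0.567,-0.08],"twist": [0,0,0.323],"fingers": 85},
  {"travel": [0.1,0.567,-0.08],"twist": [0,0,0.323],"fingers": 85},
  {"travel": [0.1,0.567,-0.08],"twist": [0,0,0.323],"fingers": 85},
  {"travel": [0.1,0.567,-0.08],"twist": [0,0,0.323],"fingers": 85},
])

```text
time_s: 9.4
tool_pos: [0.5005, 0.1004, 0.2197]
orientation: [-1.334, -2.843, 0.002]
force: [0.2, 0.2, -0.3]
grip_width: 0.0849
grasp_force: 0.0
```

```bash
python3 -c "
from h import *
st();go(.528,.291,.2,72)"
```

```text
t 9.40 pos [500.5 100.4 219.7] yaw 129.73 zax [-0.002 -0.001 -1.   ] q [ 0.12  0.41 -0.58  2.07  0.32  0.75  0.03] F [ 0.2  0.2 -0.3] w 84.9
travel [0.516, 0.572, 0.078] twist [-0.0007, 0.0, 0.3207]
```

Request:
carry_out([
  {"travel": [0.516,0.572,0.078],"twist": [0,0,0.32],"fingers": 85},
  {"travel": [0.516,0.572,0.078],"twist": [0,0,0.32],"fingers": 85},
  {"travel": [0.516,0.572,0.078],"twist": [0,0,0.32],"fingers": 85},
  {"travel": [0.516,0.572,0.078],"twist": [0,0,0.32],"fingers": 85},
  {"travel": [0.516,0.572,0.078],"twist": [0,0,0.32],"fingers": 85},
  {"travel": [0.516,0.572,0.078],"twist": [0,0,0.32],"fingers": 85},
  {"travel": [0.516,0.572,0.078],"twist": [0,0,0.32],"fingers": 85},
  {"travel": [0.516,0.572,0.078],"twist": [0,0,0.32],"fingers": 85},
  {"travel": [0.516,0.572,0.078],"twist": [0,0,0.32],"fingers": 85},
  {"travel": [0.516,0.572,0.078],"twist": [0,0,0.32],"fingers": 85},
])

```text
time_s: 10.23
tool_pos: [0.5273, 0.2911, 0.2005]
orientation: [2.529, 1.863, -0.003]
force: [0.2, 0.2, 0.6]
grip_width: 0.085
grasp_force: 0.0
```

```bash
python3 -c "
from h import *
st(); im,K,P=shoot('wrist','w5'); rect('wrist','tray_two_mid',.048,K,P);st();go(.528,.291,.1,72)"
```

```text
t 10.23 pos [527.3 291.1 200.5] yaw 72.76 zax [-0.001 -0.001 -1.   ] q [-0.41  0.5  -0.27  1.91  0.19  0.76 -1.09] F [0.2 0.2 0.6] w 85.0
t 10.33 pos [527.6 290.9 201. ] yaw 72.70 zax [-0.001 -0.    -1.   ] q [-0.41  0.5  -0.27  1.91  0.19  0.76 -1.09] F [-0.3  0.1 -0.3] w 85.2
travel [0.001, 0.002, 0.404] twist [-0.0002, 0.0002, 0.0039]
```

View pics/w5.png

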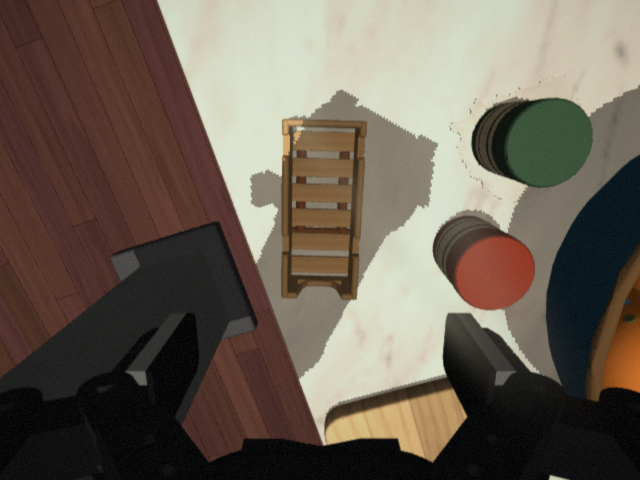

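```bash
python3 -c "
from h import *
im,K,P=shoot('wrist'); rect('wrist','tray_two_mid',.048,K,P);rect('wrist','tray_one_mid',.048,K,P)
X=back(np.array([[283,120],[366,121],[357,299],[281,298]]),K,P,.048); print(np.round(X*1000,1),X.mean(0))
d=X[0]+X[1]-X[2]-X[3];print(np.degrees(np.arctan2(d[1],d[0])))"
```

```text
tray_two_mid p0.92 c 531.1 299.2 size 131.5 58.5 yaw 70.8
[[526.2 369.3  48. ]
 [579.7 352.   48. ]
 [538.1 228.1  48. ]
 [482.9 246.2  48. ]] [0.53173694 0.29889972 0.048     ]
71.04092941571122
```

```bash
python3 -c "
from h import *
go(.5312,.2992,.1,70.8)"
```

```text
travel [0.036, 0.003, 0.406] twist [-0.0001, -0.0, 0.0096]
```

Request:
carry_out([
  {"travel": [0.036,0.003,0.1],"twist": [0,0,0.01],"fingers": 85},
  {"travel": [0.036,0.003,0.25],"twist": [0,0,0.01],"fingers": 85},
  {"travel": [0.036,0.003,0.406],"twist": [0,0,0.01],"fingers": 85},
  {"travel": [0.036,0.003,0.406],"twist": [0,0,0.01],"fingers": 85},
  {"travel": [0.036,0.003,0.406],"twist": [0,0,0.01],"fingers": 85},
])

```text
time_s: 10.9
tool_pos: [0.5302, 0.2987, 0.0988]
orientation: [-2.562, -1.817, 0.006]
force: [0.2, 0.1, 0.1]
grip_width: 0.0849
grasp_force: 0.0
```

```bash
python3 -c "
from h import *
st();im,K,P=shoot('wrist'); rect('wrist','tray_two_mid',.048,K,P);go(.5312,.2992,.013,70.8)"
```

```text
t 10.90 pos [530.2 298.7  98.8] yaw 70.68 zax [-0.004 -0.002 -1.   ] q [-0.46  0.64 -0.22  1.97  0.24  0.57 -1.18] F [0.2 0.1 0.1] w 84.9
travel [-0.005, -0.002, 0.355] twist [0.0003, -0.0005, -0.0009]
```

Request:
carry_out([
  {"travel": [-0.001,0,0.17],"twist": [0,0,-0.001],"fingers": 85},
  {"travel": [-0.001,0,0.34],"twist": [0,0,-0.001],"fingers": 85},
  {"travel": [-0.001,0,0.345],"twist": [0,0,-0.001],"fingers": 85},
  {"travel": [-0.001,0,0.345],"twist": [0,0,-0.001],"fingers": 85},
  {"travel": [-0.001,0,0.345],"twist": [0,0,-0.001],"fingers": 50},
  {"travel": [-0.001,0,0.345],"twist": [0,0,-0.001],"fingers": 50},
  {"travel": [-0.001,0,0.345],"twist": [0,0,-0.001],"fingers": 50},
  {"travel": [-0.001,0,0.345],"twist": [0,0,-0.001],"fingers": 50},
  {"travel": [-0.001,0,0.345],"twist": [0,0,-0.001],"fingers": 50},
])

```text
time_s: 11.75
tool_pos: [0.5326, 0.3002, 0.0171]
orientation: [2.561, 1.82, 0.007]
force: [-1.0, -0.6, 10.1]
grip_width: 0.0571
grasp_force: 62.2
```

```bash
python3 -c "
from h import *
st();im,K,P=shoot('wrist'); rect('wrist','tray_two_mid',.048,K,P);go(.5312,.2992,.22,70.8)"
```

```text
t 11.75 pos [532.6 300.2  17.1] yaw 70.79 zax [ 0.004  0.003 -1.   ] q [-0.5   0.76 -0.16  2.    0.29  0.4  -1.22] F [-1.  -0.6 10.1] w 57.1
tray_two_mid p0.64 c 539.0 317.1 size 96.1 57.3 yaw 70.8
travel [-0.002, -0.002, -0.812] twist [0.0009, -0.0012, -0.0001]
```

Request:
carry_out([
  {"travel": [0,0,-0.15],"twist": [0,0,0],"fingers": 50},
  {"travel": [0,0,-0.3],"twist": [0,0,0],"fingers": 50},
  {"travel": [0,0,-0.5],"twist": [0,0,0],"fingers": 50},
  {"travel": [0,0,-0.7],"twist": [0,0,0],"fingers": 50},
  {"travel": [0,0,-0.85],"twist": [0,0,0],"fingers": 50},
  {"travel": [0,0,-0.85],"twist": [0,0,0],"fingers": 50},
  {"travel": [0,0,-0.85],"twist": [0,0,0],"fingers": 50},
])

```text
time_s: 12.43
tool_pos: [0.5329, 0.3003, 0.2332]
orientation: [2.561, 1.819, 0.016]
force: [-0.1, 0.0, -1.1]
grip_width: 0.057
grasp_force: 65.5
```

```bash
python3 -c "
from h import *
st();go(.51,.12,.22,35)"
```

```text
t 12.43 pos [532.9 300.3 233.2] yaw 70.77 zax [ 0.009  0.005 -1.   ] q [-0.41  0.47 -0.28  1.86  0.17  0.82 -1.12] F [-0.1  0.  -1.1] w 57.0
travel [-0.712, 0.151, 0.048] twist [0.0012, -0.0031, 0.1987]
```

Request:
carry_out([
  {"travel": [-0.71,0.15,0.048],"twist": [0.001,-0.003,0.199],"fingers": 50},
  {"travel": [-0.71,0.15,0.048],"twist": [0.001,-0.003,0.199],"fingers": 50},
  {"travel": [-0.71,0.15,0.048],"twist": [0.001,-0.003,0.199],"fingers": 50},
  {"travel": [-0.71,0.15,0.048],"twist": [0.001,-0.003,0.199],"fingers": 50},
  {"travel": [-0.71,0.15,0.048],"twist": [0.001,-0.003,0.199],"fingers": 50},
  {"travel": [-0.71,0.15,0.048],"twist": [0.001,-0.003,0.199],"fingers": 50},
  {"travel": [-0.71,0.15,0.048],"twist": [0.001,-0.003,0.199],"fingers": 50},
  {"travel": [-0.71,0.15,0.048],"twist": [0.001,-0.003,0.199],"fingers": 50},
])

```text
time_s: 13.1
tool_pos: [0.5081, 0.1202, 0.2147]
orientation: [2.993, 0.947, -0.013]
force: [1.0, 1.5, -1.5]
grip_width: 0.0567
grasp_force: 65.3
```

```bash
python3 -c "
from h import *
st();go(.5247,-.0394,.17,8)"
```

```text
t 13.10 pos [508.1 120.2 214.7] yaw 35.12 zax [-0.007 -0.005 -1.   ] q [-0.26  0.39 -0.11  2.07  0.07  0.7  -1.37] F [ 1.   1.5 -1.5] w 56.7
travel [-0.311, 0.56, 0.181] twist [0.0005, 0.0027, 0.1507]
```

Request:
carry_out([
  {"travel": [-0.31,0.56,0.1],"twist": [0.0005,0.002,0.151],"fingers": 50},
  {"travel": [-0.31,0.56,0.1],"twist": [0.0005,0.002,0.151],"fingers": 50},
  {"travel": [-0.31,0.56,0.1],"twist": [0.0005,0.002,0.151],"fingers": 50},
  {"travel": [-0.31,0.56,0.1],"twist": [0.0005,0.002,0.151],"fingers": 50},
  {"travel": [-0.31,0.56,0.1],"twist": [0.0005,0.002,0.151],"fingers": 50},
  {"travel": [-0.31,0.56,0.181],"twist": [0.0005,0.002,0.151],"fingers": 50},
  {"travel": [-0.31,0.56,0.181],"twist": [0.0005,0.002,0.151],"fingers": 50},
  {"travel": [-0.31,0.56,0.181],"twist": [0.0005,0.002,0.151],"fingers": 50},
])

```text
time_s: 13.77
tool_pos: [0.5242, -0.0387, 0.1692]
orientation: [3.133, 0.219, -0.008]
force: [-0.7, -0.4, -0.6]
grip_width: 0.057
grasp_force: 65.3
```

```bash
python3 -c "
from h import *
st();go(.5247,-.0394,.13,8);go(.5247,-.0394,.119,8)
im,K,P=shoot('wrist')
c,s=np.cos(np.radians(8)),np.sin(np.radians(8)); R=np.array([[c,-s],[s,c]])
b=np.array([[66,29],[66,-29],[-66,-29],[-66,29]])/1000
X=np.c_[b@R.T+[.5471,-.0363],np.full(4,.11)]
im=im[:,:,::-1].copy(); cv2.polylines(im,[proj(X,K,P).round().astype(int)],True,(0,0,255),1); cv2.imwrite('pics/w6.png',im)"
```

```text
t 13.77 pos [524.2 -38.7 169.2] yaw 7.98 zax [-0.005 -0.001 -1.   ] q [-0.06  0.45  0.03  2.11 -0.02  0.58 -1.44] F [-0.7 -0.4 -0.6] w 57.0
travel [0.002, 0.003, 0.157] twist [0.0001, 0.0016, -0.0001]
travel [0.003, 0.003, 0.201] twist [0.0001, 0.0016, -0.0001]
```

View pics/w6.png

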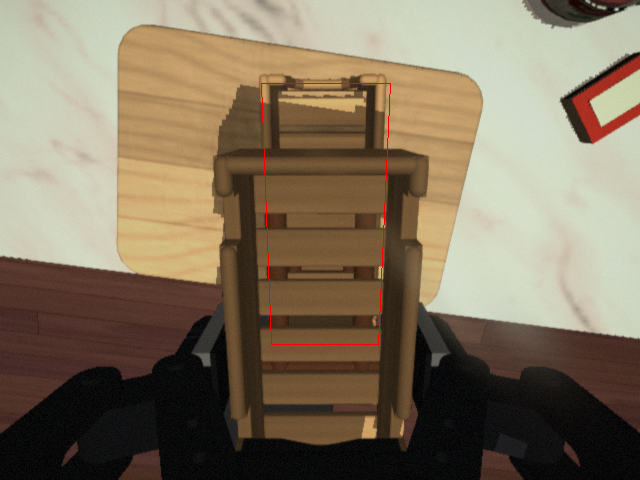

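```bash
python3 -c "
from h import *
K,P=pose('wrist'); M=T()
for dx in (62.9,64.6):
  print(proj((M@np.c_[[[dx/1e3,-.029,-.031,1],[dx/1e3,.029,-.031,1]]].T).T[:,:3],K,P))
X=back(np.array([[260,76],[386,76]]),K,P,.11);print(X*1000)
go(.5278,-.0392,.13,8);go(.5278,-.0392,.119,8)"
```

```text
[[215.22229324 159.34269494]
 [435.72213315 159.47320811]]
[[214.77251952 152.74521051]
 [436.22157651 152.87167661]]
[[611.94161696   2.48880445 110.        ]
 [619.83842639 -53.77090662 110.        ]]
travel [0.013, 0.004, 0.159] twist [0.0002, 0.0012, -0.0002]
travel [0.013, 0.004, 0.203] twist [0.0002, 0.0012, -0.0002]
```

Request:
carry_out([
  {"travel": [0.014,0.004,0.1],"twist": [0,0.001,0],"fingers": 50},
  {"travel": [0.014,0.004,0.15],"twist": [0,0.001,0],"fingers": 50},
  {"travel": [0.014,0.004,0.16],"twist": [0,0.001,0],"fingers": 50},
  {"travel": [0.014,0.004,0.17],"twist": [0,0.001,0],"fingers": 50},
  {"travel": [0.014,0.004,0.18],"twist": [0,0.001,0],"fingers": 50},
  {"travel": [0.014,0.004,0.185],"twist": [0,0.001,0],"fingers": 50},
])

```text
time_s: 14.32
tool_pos: [0.5284, -0.0404, 0.1241]
orientation: [3.133, 0.214, 0.002]
force: [-0.1, -0.2, 0.1]
grip_width: 0.0569
grasp_force: 65.4
```

```bash
python3 -c "
from h import *
st();go(.528,-.0394,.119,8)"
```

```text
t 14.32 pos [528.4 -40.4 124.1] yaw 7.83 zax [ 0.001 -0.001 -1.   ] q [-0.05  0.52  0.02  2.14 -0.02  0.47 -1.44] F [-0.1 -0.2  0.1] w 56.9
travel [-0.001, -0.004, 0.02] twist [0.0004, -0.0004, -0.0009]
```

Request:
carry_out([
  {"travel": [0,-0.003,0.008],"twist": [0,0,0],"fingers": 50},
  {"travel": [0,-0.003,0.014],"twist": [0,0,0],"fingers": 50},
  {"travel": [0,-0.003,0.02],"twist": [0,0,0],"fingers": 50},
  {"travel": [0,-0.003,0.02],"twist": [0,0,0],"fingers": 50},
])

```text
time_s: 14.65
tool_pos: [0.5281, -0.0399, 0.1187]
orientation: [3.133, 0.213, 0.001]
force: [-0.7, 1.6, 0.8]
grip_width: 0.0571
grasp_force: 65.9
```

```bash
python3 -c "
from h import *
st()"
```

```text
t 14.65 pos [528.1 -39.9 118.7] yaw 7.79 zax [ 0.001 -0.001 -1.   ] q [-0.05  0.53  0.02  2.15 -0.02  0.46 -1.44] F [-0.7  1.6  0.8] w 57.1
```

Request:
carry_out([
  {"travel": [0,0,0.003],"twist": [0,0,0],"fingers": 50},
  {"travel": [0,0,0.003],"twist": [0,0,0],"fingers": 65},
  {"travel": [0,0,0.003],"twist": [0,0,0],"fingers": 70},
  {"travel": [0,0,0.003],"twist": [0,0,0],"fingers": 80},
  {"travel": [0,0,0.003],"twist": [0,0,0],"fingers": 80},
  {"travel": [0,0,-0.15],"twist": [0,0,0],"fingers": 80},
  {"travel": [0,0,-0.3],"twist": [0,0,0],"fingers": 80},
  {"travel": [0,0,-0.4],"twist": [0,0,0],"fingers": 85},
  {"travel": [-0.1,0,-0.4],"twist": [0,0,0],"fingers": 85},
  {"travel": [-0.1,0,-0.4],"twist": [0,0,0],"fingers": 85},
])

```text
time_s: 15.48
tool_pos: [0.5001, -0.044, 0.2197]
orientation: [3.133, 0.212, 0.0]
force: [-1.5, 0.1, -1.1]
grip_width: 0.0852
grasp_force: 0.0
```

```bash
python3 -c "
from h import *
st(); shoot('wrist','w7');shoot('scene','scene7')
a=[cv2.imread(f'pics/{n}.png') for n in ['w7','scene7']]
cv2.imwrite('pics/m7.png',np.hstack([cv2.resize(a[0],(400,300)),cv2.resize(a[1][190:340,290:490],(400,300),interpolation=cv2.INTER_CUBIC)]))
for t in ['tray_base_mid','tray_one_mid','tray_two_mid','jam_jar','tumbler','spice_tin_red','spice_tin_green','matchbox','cream_jug']: print(t,[(np.round(r['xyz'],3).tolist(),round(r['p'],2)) for r in spot_point('scene',t)][:3])"
```

```text
t 15.48 pos [500.1 -44.  219.7] yaw 7.74 zax [ 0.    -0.001 -1.   ] q [-0.05  0.35  0.04  2.12 -0.02  0.67 -1.44] F [-1.5  0.1 -1.1] w 85.2
tray_base_mid [([0.524, -0.041, 0.047], 0.75)]
tray_one_mid [([0.551, -0.037, 0.085], 0.61)]
tray_two_mid [([0.525, -0.044, 0.126], 0.6)]
jam_jar []
tumbler [([0.724, -0.058, -0.001], 0.64)]
spice_tin_red [([0.634, 0.221, -0.004], 0.64)]
spice_tin_green [([0.686, 0.303, 0.001], 0.73)]
matchbox []
cream_jug [([0.689, -0.335, -0.003], 0.8)]
```

View pics/m7.png

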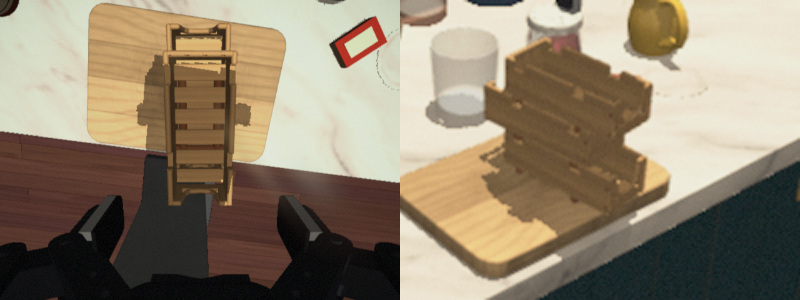

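The picture shows all three trays stacked level and staggered, with the scooped ends uncovered. The network heights fit too: 0.047, 0.085 and 0.126 m. I'm handing the job in.

```bash
python3 -c "
from plant import *
print(ctrl.finish_job())"
```

```text
the job is handed in; nothing more can be done
None
```

Both loose trays are stacked on the bottom tray, each turned end for end and staggered. In the last pictures they sat level, and tray heights and spacing fit the limits. The job was handed in at about 16 s and returned no verdict. No bystander I could check had moved; the network missed the jam jar and matchbox in the final look, but both are visible in the last pictures.

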